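# Measure a sample, rinse the pocket tester and pack it in its case

## Task

Pick up the pocket pH tester lying on the bench by its rear end, away from the probe, dip the probe a good 4 cm below the rim of the small sample beaker for a second, then rinse it by dipping it just as deep in the large beaker. Lay the tester down, display up, wholly on the black drain mat and let go; then take it again across the middle, where the case has a trench for the fingers, and lay it gently, display up, flat into its own empty pocket in the open case. Leave the beakers standing in their places and everything else undisturbed.

Things in the scene. Friction and masses are not known exactly. Their poses are not given: they have to be found in the camera images.
- tester: white pocket pH tester, 175 mm long, 0.11 kg: flat body 95 x 36 wide x 22 high (x -55 to +40 mm), then a grey collar 15 long (21 mm diameter) and a round grey probe 16 mm in diameter (x +55 to +120), its axis 11 mm above the underside. Origin on the body's underside; +x to the probe tip, +z up out of the display. Held by the rear end: x below -10, grip at about -36; middle: x above 0, about +18
- tester_tip (a point): centre of the end of the tester's probe, at (120, 0, 11) mm in the tester's frame
- tester_top (a point): centre of the tester's rear end face, at (-55, 0, 11) mm in the tester's frame
- sample_beaker: small white plastic beaker, 80 mm outside diameter, wall 3 mm (74 mm inside), 110 high, floor 4 mm thick, stands loose, 0.3 kg; origin at the centre of its underside. Small look-only spout at the rim. It is drawn empty. The probe fits in tilted, axis about 45 degrees or steeper below level
- sample_beaker_rim (a point): centre of the sample beaker's mouth, at rim height
- rinse_beaker: large white plastic beaker, 105 mm outside diameter, wall 3 mm (99 mm inside), 145 high, floor 4 mm thick, stands loose, 0.5 kg; origin at the centre of its underside. Look-only spout. It is drawn empty. The two beakers' places may be swapped
- rinse_beaker_rim (a point): centre of the rinse beaker's mouth, at rim height
- drain_mat: black ribbed rubber drain mat, fixed, 220 mm (its x) x 140 mm (its y), 3 mm thick; origin at the centre of its underside
- case: open grey case, fixed, 240 (its x) x 150 (its y) x 30 mm high, walls and floor 5 mm; origin under the centre of the base half; lid (240 x 140 x 22) folded flat on the table at +y. Dark foam, top 27 mm high, has two pockets along x down to the floor: the tester's, empty, at y -22 (44 wide for the body, x -91 to the trench; 30 wide for the probe, to x +91), and the spare tester's at y +47
- case_pocket (a point): where the tester's origin comes when it lies home in its pocket: on the case floor at (-32.5, -22, 5) mm in the case's frame, same axes as the case; the tester's +x (probe) then points along the case's +x. Play about 4 mm each way
- case_trench (a point): middle of the finger trench where it crosses the tester's pocket, on the case floor, at (-13.5, -22, 5) mm in the case's frame. The trench runs across the case from wall to wall (y -70 to +70 mm), 51 mm wide along x, down to the floor
- spare_tester: bystander: slim dark grey tester, 26 mm wide, 168 long, 22 high, loose in the far pocket of the case; origin on its underside
- buffer_bottle: bystander: small white bottle, 44 mm diameter, 85 high, loose; origin under its centre
- wash_bottle: bystander: white wash bottle, 72 mm diameter, 212 high, loose; origin under its centre
- timer: bystander: white bench timer, 62 x 62 x 16 mm, loose; origin under its centre
- reagent_bottle: bystander: small amber bottle, 48 mm diameter, 75 high, loose; origin under its centre

How it is judged (in metres and radians):
On the way, in this order (a step that is already met when the one before it is completed fails the run):
1. the tester, held by its rear end, has its probe tip at least 35 mm below the rim inside the small sample beaker, for half a second (z of tester_tip in the frame of sample_beaker_rim between -0.15 and -0.035 m and horizontal distance between tester_tip and sample_beaker_rim below 0.04 m and contact force between the fingers and tester above 0.5 N and x of the grasp point in the frame of tester below -0.01 m), for 0.5 s.
2. then, still held by its rear end, its tip is at least 35 mm below the rim inside the large rinse beaker, for half a second (z of tester_tip in the frame of rinse_beaker_rim between -0.15 and -0.035 m and horizontal distance between tester_tip and rinse_beaker_rim below 0.0525 m and contact force between the fingers and tester above 0.5 N and x of the grasp point in the frame of tester below -0.01 m), for 0.5 s.
3. then the tester lies display up wholly on the drain mat, let go and at rest (x of tester_tip in the frame of drain_mat between -0.112 and 0.112 m and y of tester_tip in the frame of drain_mat between -0.072 and 0.072 m and x of tester_top in the frame of drain_mat between -0.112 and 0.112 m and y of tester_top in the frame of drain_mat between -0.072 and 0.072 m and z of tester in the frame of drain_mat below 0.006 m and angle between tester's own z axis and vertical below 0.1 rad and linear speed of tester below 0.02 m/s and contact force between the fingers and tester below 0.05 N), for 0.2 s.
4. then the tester is off the mat, held across the middle (tool point ahead of the tester's origin) (contact force between the fingers and tester above 0.5 N and x of the grasp point in the frame of tester above 0 m and z of tester in the frame of drain_mat above 0.02 m), for 0.2 s.
At the end, for the whole second after the job is handed in: The tester lies display up in its own pocket of the case, its origin within 8 mm along, 7 mm across and 4 mm in height of the pocket point, level and in line with the case within 0.08 rad, probe along the case's +x, at rest and released; both beakers stand upright within 0.1 rad (x of tester in the frame of case_pocket between -0.008 and 0.008 m and y of tester in the frame of case_pocket between -0.007 and 0.007 m and z of tester in the frame of case_pocket between -0.004 and 0.004 m and x of tester_tip in the frame of case_pocket above 0.1 m and angle between the x axis of tester and the x axis of case, either way round below 0.08 rad and angle between tester's own z axis and vertical below 0.08 rad and linear speed of tester below 0.02 m/s and contact force between the fingers and tester below 0.05 N and angle between each of sample_beaker, rinse_beaker's own z axis and vertical below 0.1 rad); the robot touches nothing.
It fails at once if a beaker is pushed more than 40 mm or tipped more than 0.35 rad (distance of any of sample_beaker, rinse_beaker from where it was at the start of the episode above 0.04 m or angle between any of sample_beaker, rinse_beaker's own z axis and vertical above 0.35 rad).
It fails at once if a bystander is moved more than 25 mm (distance of any of spare_tester, buffer_bottle, wash_bottle, timer, reagent_bottle from where it was at the start of the episode above 0.025 m).
It fails at once if the tester is dropped or thrown: it moves faster than 0.6 m/s with no finger on it (linear speed of tester above 0.6 m/s and contact force between the fingers and tester below 0.05 N).
It also fails if it takes over 72 s, if anything falls off the work surface, if the arm or the gripper's body presses on something with over 40 N, if the wrist force passes 120 N, or if a joint passes its speed limit or range.

## Robot

A 6-joint arm with a two-finger parallel gripper is mounted at the origin on the work surface. World frame = base frame: x ahead of the robot, y to its left, z up, the work surface at z = 0. Lengths are in mm, angles in degrees, forces in N, time in s.
With the tool pointing down it reaches from about 350 to 850 mm from the base axis. Payload 8.1 kg.
Tool frame: the origin (TCP) lies between the finger pads, 19 mm behind the fingertips; this is the grasp point; z points along the fingers, y is the line along which they close (so a half turn about z gives the same grasp; the last joint's range is limited). The gripper opens to 85 mm and grips with 20 to 120 N. Pads are 22 mm wide; open, the fingers measure 114 mm over their backs; the gripper's body (76 mm by 85 mm) begins 54 mm behind the grasp point. The pads swing forward as they close: fully open they stand 13 mm farther back than shut.
Start: joints at [-81.268, 7.471, 85.268, -0, 87.261, -4.893], TCP at [141.359, -583.115, 249.992] pointing down, gripper open.
Joint ranges: [-169.43, 169.43], [-51.17, 129.36], [1.28, 143.12], [-76.62, 256.62], [0, 156.53], [-152.29, 152.29]. Speed limits (degrees/s): [136.94, 136.94, 159.86, 180, 180, 180].

## Interface

Orientations are given as [roll, pitch, yaw] about the fixed x, y, z axes, in that order (R = Rz(yaw) Ry(pitch) Rx(roll)).
In Python, from bench import r gives the robot as it stands.
- The arm moves only by the shell command python3 -m jog 'ROWS' [OPENING] [FORCE]. ROWS is JSON, one flat list of numbers, 6 for each row, row after row: the shift along the tool's x, y, z in m, then the turn, a rotation vector about the tool's x, y, z in rad. A call has 1 to 8 rows; each row is the pose to reach, as a shift and turn from the pose commanded when the call began, along the tool's axes at that moment; what a row does not reach only later rows make up. A row lasts 1/8 s, in which the tool goes at most 62.5 mm and 10.7 degrees, less where a joint would pass 70% of its speed; a pose out of reach is approached as far as the arm can. A call with a gripper value outside its range is refused whole. OPENING is the opening, from -1 (shut) to 1 (fully open), set as the call begins (- or left out, the last holds). The fingers move at their own pace and stop on an object; FORCE is the grip in N (left out, the last holds). Time passes only in rows, so rows that repeat a pose let the fingers close. It gives the time, the measured TCP pose, the force, the opening and the grip force at its end, in the units of the state.
- r.sense(): the state, without advancing time (a new reading comes with each control period).
- r.snapshot(name): name is "side" or "top"; returns a dict with "pixels" (384x512x3 uint8, red, green, blue), "range_z" (384x512 float32, mm along the optical axis (not along the pixel's ray), 0 where there is no reading), "K" (3x3 intrinsics, pixels), "rvec" (rotation vector, rad) and "tvec" (3), from world to camera coordinates, as OpenCV has them. Camera axes: x right, y down, z forward; pixel columns grow to the right and rows downward; lengths in mm; the calibration is good to about 2 mm. A picture is of the moment at which its call begins.
- r.hand_in(): hands the job in; it is judged then, once.
Trained networks look in a picture, given as the dict that the camera call returned (one of the last four; its "shot" number tells which), for a name from the list of things; names that differ only in an ending like _2 or _b are one class to them, and where a whole thing is asked for, a point or a joint stands for the part that bears it (a point fixed in the world has none). Each returns a list of dicts, best first, with "score" (0 to 1); they miss things now and then, are a little off and sometimes report something else, mostly with a low value. They report only what shows in the picture. A call takes as long as a camera call.
- r.look_for(picture, target): "bbox" ([left, top, right, bottom] in pixels, round what is visible of it).
- r.outline_of(picture, target): "region" (384x512 bool, what is visible of it) and "bbox" ([left, top, right, bottom] in pixels, round what is visible of it).
The state is a dict: "time": time; "joint_pos": joint angles; "qd": joint speeds; "joint_efforts": joint torques, N m; "tool_pos": TCP position; "tcp_rot": TCP orientation; "ft_force": force on the tool from outside, world axes, zero at the start; "wrist_torque": the same for the moment, N m; "finger_gap": finger opening in mm; "grip_force": force on a finger pad.
Only numpy, scipy, OpenCV 4.12 (cv2) and the standard library are available. Lean on these libraries where they do the work, as an engineer would, in place of code of your own. Each camera call takes 0.05 s, during which the arm holds its last target. There are 200 camera calls.

## Working session

There is one attempt and no reset: what is moved stays moved. The work goes in short steps, Python scripts to look and compute and a shell command to move; the robot and the scene stay as the last step left them, time stands still between calls to the robot, and variables do not carry over. Pictures are saved under pics/ and viewed, at most 10 in all, crops included, and the job is handed in when it is done.

```bash
mkdir -p pics
cat > h.py <<'E'
import numpy as np, cv2
from bench import r
def cloud(p):
    z=p["range_z"].astype(float); K=np.array(p["K"]); R,_=cv2.Rodrigues(np.array(p["rvec"],float)); t=np.array(p["tvec"],float).ravel()
    v,u=np.mgrid[:z.shape[0],:z.shape[1]]
    c=np.stack([(u-K[0,2])/K[0,0]*z,(v-K[1,2])/K[1,1]*z,z],-1)
    w=(c-t)@R; w[z==0]=np.nan
    return w
def save(p,n): cv2.imwrite(f"pics/{n}.png",p["pixels"][:,:,::-1])
E
python3 - <<'E'
from h import *
np.set_printoptions(precision=1,suppress=True)
print(r.sense())
names="tester sample_beaker rinse_beaker drain_mat case spare_tester buffer_bottle wash_bottle timer reagent_bottle".split()
for c in ("top","side"):
    p=r.snapshot(c); save(p,c); w=cloud(p)
    R,_=cv2.Rodrigues(np.array(p["rvec"],float)); print(c,-R.T@np.array(p["tvec"]).ravel(), R[2])
    for n in names:
        for o in r.outline_of(p,n)[:2]:
            if o["score"]<.3: continue
            q=w[o["region"]]; q=q[~np.isnan(q[:,0])]
            if len(q)<5: continue
            (cx,sz,a)=cv2.minAreaRect(q[:,:2].astype(np.float32))
            print(n,round(o["score"],2),o["bbox"],"med",np.median(q,0),"min",np.percentile(q,2,0),"max",np.percentile(q,98,0),"rect",np.array(cx),np.array(sz),round(a,1))
E
```

```text
{'time': 0.0, 'joint_pos': array([-81.3,   7.5,  85.3,  -0. ,  87.3,  -4.9]), 'qd': array([ 0. , -0. ,  0. , -0.1,  0. ,  0. ]), 'joint_efforts': array([ -0. , -56.9, -50.1,  -0. ,   0. ,   0. ]), 'tool_pos': array([ 141.3, -582.6,  249. ]), 'tcp_rot': array([-179.9,   -0. ,   13.6]), 'ft_force': array([ 0.8, -0.5,  0.3]), 'wrist_torque': array([-0. ,  0.1,  0. ]), 'grip_force': 0.0, 'finger_gap': 85.62046050543186}
top [ 351.7   98.7 1078.5] [ 0.2 -0.  -1. ]
tester 0.69 [194.9, 200.1, 232.2, 232.2] med [479.1 192.9   5.8] min [435.3 150.   -1.4] max [510.3 225.8 109.2] rect [472.7 188.8] [77.9 76.3] 41.0
sample_beaker 0.83 [198.5, 200.1, 233.7, 234.7] med [481.2 192.6   6.5] min [435.1 149.9  -1.6] max [511.5 225.7 109.7] rect [479.7 187.1] [88.7 84.5] 45.4
sample_beaker 0.52 [114.1, 112.5, 168.9, 155.3] med [672.3 345.6 128.3] min [652.1 319.8  -3. ] max [741.9 426.8 207.6] rect [710.7 384.1] [147.8  97.8] 40.5
rinse_beaker 0.61 [267.8, 186.1, 311.9, 236.0] med [498.4   5.8  13.2] min [435.6 -37.1  -1.5] max [536.   60.6 145.2] rect [498.2   0.4] [105.3 137.4] 45.8
drain_mat 0.96 [
[... 3079 characters left out ...]
in [436.  150.4   7.4] max [513.  228.4 110.5] rect [509.2 148.7] [ 88.5 186.7] 44.5
wash_bottle 0.94 [103.5, 194.6, 155.1, 269.3] med [666.7 365.  111.4] min [653.3 326.9   6.7] max [700.9 390.4 205.5] rect [769.1 318.7] [ 71.6 270.7] 65.7
timer 0.89 [292.9, 245.6, 328.1, 277.5] med [362.8 112.8  15.9] min [334.4  74.7   0.3] max [394.8 140.4  19.2] rect [369.2 102.2] [67.6 76.3] 6.7
reagent_bottle 0.93 [274.9, 275.5, 298.0, 317.5] med [337.9 238.6  60.3] min [322.  210.8   7.6] max [361.3 250.9  76.8] rect [340.1 220.4] [65.9 44.4] 68.4
reagent_bottle 0.57 [292.6, 248.3, 325.6, 279.8] med [363.  113.3  15.9] min [334.2  77.5  -0.7] max [394.9 140.4  19.2] rect [369.2 102.2] [67.6 76.2] 6.7
```

Run:
```python
from h import *
a=cv2.resize(cv2.imread("pics/top.png")[90:300,90:450],None,fx=2.2,fy=2.2,interpolation=2); cv2.imwrite("pics/t1.png",a)
a=cv2.resize(cv2.imread("pics/side.png")[110:335,80:400],None,fx=2.4,fy=2.4,interpolation=2); cv2.imwrite("pics/s1.png",a)
```

```text
(no output)
```

View pics/t1.png

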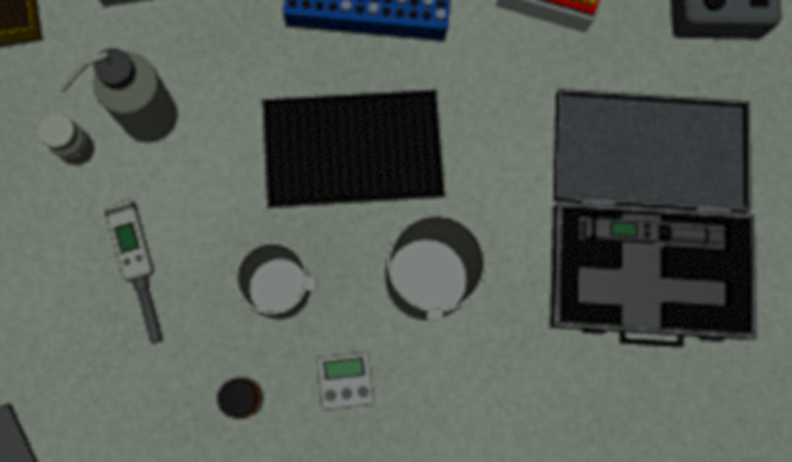

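View pics/s1.png

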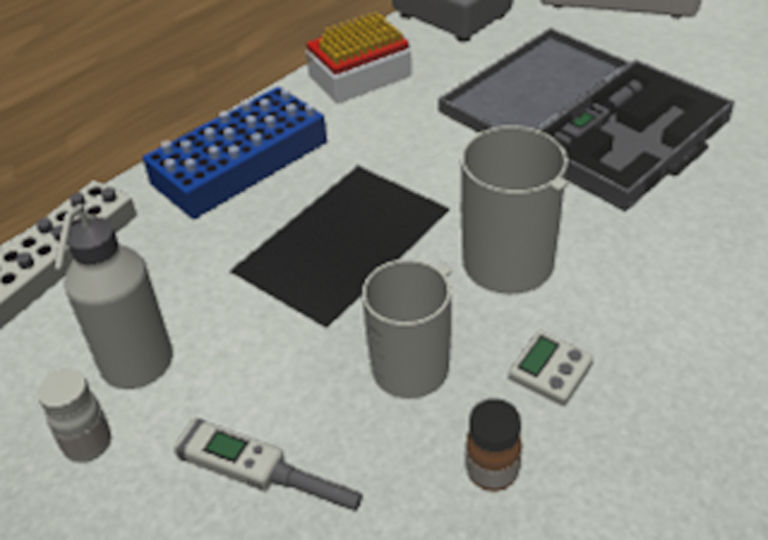

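The views agree with the networks. The tester lies display up at the left, rear at about (144,183) and tip at about (161,245) in the top picture. The small beaker is in the middle at (216,217) and the large one at (290,211). The case's lid is on the far side, so the case's +x points to world -y. Next I'll measure these more precisely.

```bash
cat > m.py <<'E'
from h import *
from scipy.optimize import least_squares
np.set_printoptions(precision=1,suppress=True)
def pts(w,lo,hi):
    q=w.reshape(-1,3); q=q[~np.isnan(q[:,0])]; return q[np.all((q>=lo)&(q<=hi),1)]
def tester(w,lo,hi):
    q=pts(w,lo,hi); m=q[:,:2].mean(0); 
    (c,s,a)=cv2.minAreaRect(q[:,:2].astype(np.float32)); 
    u=np.linalg.svd(q[:,:2]-m,full_matrices=False)[2][0]; 
    pr=(q[:,:2]-m)@u
    return m,np.degrees(np.arctan2(u[1],u[0])),np.percentile(pr,[1,99]),u,(c,s,a),len(q),np.percentile(q[:,2],[5,50,95])
E
python3 - <<'E'
from m import *
for c in ("top","side"):
    p=r.snapshot(c); w=cloud(p); print(c)
    print("tester",tester(w,[390,310,10],[610,410,40]))
    b=pts(w,[390,310,18],[610,410,40]); print(" body",cv2.minAreaRect(b[:,:2].astype(np.float32)),len(b),np.median(b[:,2]))
    for n,c0,h,R in (("sample",(474,188),110,38.5),("rinse",(490,12),145,51)):
        q=pts(w,[c0[0]-65,c0[1]-65,h-4],[c0[0]+65,c0[1]+65,h+5])
        f=lambda x:np.hypot(q[:,0]-x[0],q[:,1]-x[1])-R
        s=least_squares(f,c0,loss="soft_l1"); print(n,s.x,len(q),"rms",np.sqrt(np.mean(s.fun**2)),np.median(q[:,2]))
    q=pts(w,[400,-420,24],[600,-110,35]); print("foam/case",cv2.minAreaRect(q[:,:2].astype(np.float32)),np.median(q[:,2]))
    q=pts(w,[400,-420,12],[750,-110,35]); print("case+lid",cv2.minAreaRect(q[:,:2].astype(np.float32)))
    # template: floor region (low) vs foam
    q=pts(w,[400,-420,-5],[600,-110,33])
    def score(x):
        a=x[2]; ex=np.array([np.cos(a),np.sin(a)]); ey=np.array([-ex[1],ex[0]])
        d=q[:,:2]-x[:2]; X=d@ex; Y=d@ey
        ins=(abs(X)<112)&(Y>-68)&(Y<22)
        low=((abs(Y+22)<22)&(X>-91)&(X<12))|((abs(Y+22)<15)&(X<91)&(X>0))|(abs(X+13.5)<25.5)
        pred=np.where(low,5,27.); e=np.minimum(abs(q[:,2]-pred),15)
        return e[ins].sum()-7*ins.sum()
    from scipy.optimize import differential_evolution
    s=differential_evolution(score,[(470,520),(-295,-235),(np.radians(-100),np.radians(-82))],seed=1,popsize=20)
    print("case template",s.x[:2],np.degrees(s.x[2]),s.fun)
    o=r.outline_of(p,"drain_mat")[0]["region"]; mq=w[o]; mq=mq[~np.isnan(mq[:,0])]; print("mat",cv2.minAreaRect(mq[:,:2].astype(np.float32)))
E
```

```text
top
tester (array([505.4, 360.5]), np.float64(-162.21121236856678), array([-70., 100.]), array([-1. , -0.3]), ((490.9393310546875, 356.67449951171875), (175.31736755371094, 37.30719757080078), 18.078311920166016), 694, array([12.6, 18.6, 22.6]))
 body ((491.0157470703125, 355.4046936035156), (173.20169067382812, 35.44371032714844), 18.33870506286621) 406 20.279078421809604
sample [473.5 188.4] 132 rms 2.401033635348098 108.33438323073372
rinse [486.2  12. ] 187 rms 2.4590866198832146 143.46295113610475
foam/case ((503.11083984375, -259.85113525390625), (242.9254608154297, 172.78555297851562), 88.26536560058594) 26.386317138293478
case+lid ((563.540283203125, -263.77386474609375), (242.02880859375, 311.94012451171875), 87.20056915283203)
case template [ 497.6 -262.7] -93.28775871394537 -13019.87938536071
mat ((651.0374145507812, 451.1798095703125), (71.62235260009766, 45.402313232421875), 46.72537612915039)
side
tester (array([502.9, 363.1]), np.float64(-161.34844849728287), array([-71.8,  98.3]), array([-0.9, -0.3]), ((491.7723693847656, 357.00518798828125), (174.4624786376953, 36.67022705078125), 17.61958885192871), 1044, array([12.3, 20.6, 23.6]))
 body ((492.1723937988281, 357.2404479980469), (173.50083923339844, 35.92161560058594), 17.86749267578125) 758 21.582829610114473
sample [475.  188.9] 206 rms 2.3228350447293793 109.05176241522867
rinse [488.   12.1] 226 rms 2.3630293649811054 144.02382153963808
foam/case ((499.9436950683594, -261.0934753417969), (245.11041259765625, 161.57469177246094), 87.03326416015625) 27.357217934620813
case+lid ((565.4166259765625, -264.0813293457031), (246.412353515625, 314.4563293457031), 86.92864227294922)
case template [ 499.5 -259.9] -92.4453094818774 -5679.421499601097
mat ((651.3677368164062, 102.63262939453125), (139.32540893554688, 222.6147918701172), 3.9646224975585938)
```

```bash
cat > plan.py <<'E'
# plan.py: shifts to a list of world targets [x,y,z,roll,pitch,yaw] from the present pose
import sys,json
from h import *
from scipy.spatial.transform import Rotation as Ro
s=r.sense(); R0=Ro.from_euler("xyz",s["tcp_rot"],degrees=True); p0=np.array(s["tool_pos"])
np.set_printoptions(precision=4,suppress=True)
print(s["time"],p0,s["tcp_rot"],"J",np.round(s["joint_pos"],1),"gap",round(s["finger_gap"],1),"grip",round(s["grip_force"],1))
for t in json.loads(sys.argv[1]):
    R=Ro.from_euler("xyz",t[3:],degrees=True); d=R0.inv().apply(np.array(t[:3])-p0)/1000
    v=(R0.inv()*R).as_rotvec(); print(d,v,"rows>=",max(np.linalg.norm(d)/.0625,np.degrees(np.linalg.norm(v))/10.7))
E
python3 plan.py '[[560,-250,330,180,0,15],[556,378,330,180,0,18.1],[556.5,378.1,120,180,0,18.1]]'
```

```text
1.3 [ 141.3597 -583.1165  250.0004] [179.9987  -0.0008  13.6229] J [-81.3   7.5  85.3   0.   87.3  -4.9] gap 85.3 grip 0.0
[ 0.4853 -0.2251 -0.08  ] [ 0.    -0.    -0.024] rows>= 8.655190496585188
[ 0.6293 -0.8364 -0.08  ] [ 0.     -0.     -0.0781] rows>= 16.796734507625263
[ 0.6299 -0.8364  0.13  ] [ 0.     -0.     -0.0781] rows>= 16.881165798121366
```

```bash
python3 -m jog '[0.485,-0.225,-0.08,0,0,-0.024,0.485,-0.225,-0.08,0,0,-0.024,0.485,-0.225,-0.08,0,0,-0.024,0.485,-0.225,-0.08,0,0,-0.024,0.485,-0.225,-0.08,0,0,-0.024,0.485,-0.225,-0.08,0,0,-0.024,0.485,-0.225,-0.08,0,0,-0.024,0.485,-0.225,-0.08,0,0,-0.024]' 1 60; python3 plan.py '[[556,378,330,180,0,18.1],[556.5,378.1,120,180,0,18.1]]'
```

```text
time: 2.3
tool_pos: [529.7, -273.7, 324.5]
tcp_rot: [180.0, -0.0, 15.0]
ft_force: [0.3, -1.1, 0.4]
finger_gap: 85.1
grip_force: 0.0
2.3 [ 529.6936 -273.727   324.548 ] [179.9656  -0.0197  14.999 ] J [-32.2   5.8  79.4  -0.   94.8  42.8] gap 85.1 grip 0.0
[ 0.1941 -0.6227 -0.0058] [ 0.0006 -0.0003 -0.0541] rows>= 10.436487593942978
[ 0.1945 -0.6228  0.2042] [ 0.0006 -0.0003 -0.0541] rows>= 10.93909723220639
```

```bash
python3 -m jog '[0.194,-0.623,-0.006,0,0,-0.054,0.194,-0.623,-0.006,0,0,-0.054,0.194,-0.623,-0.006,0,0,-0.054,0.194,-0.623,-0.006,0,0,-0.054,0.194,-0.623,-0.006,0,0,-0.054,0.194,-0.623,-0.006,0,0,-0.054,0.194,-0.623,-0.006,0,0,-0.054,0.194,-0.623,-0.006,0,0,-0.054]'; python3 plan.py '[[556.5,378.1,330,180,0,18.1],[556.5,378.1,80,180,0,18.1]]'
```

```text
time: 3.3
tool_pos: [548.1, 226.4, 328.8]
tcp_rot: [180.0, -0.0, 18.1]
ft_force: [2.1, -0.5, 0.7]
finger_gap: 85.3
grip_force: 0.0
3.3 [548.1064 226.426  328.8285] [179.9922  -0.035   18.0905] J [17.5  5.3 79.5 -0.  95.2 89.4] gap 85.3 grip 0.0
[ 0.0551 -0.1416 -0.0012] [ 0.0001 -0.0006 -0.0002] rows>= 2.4305702157615645
[ 0.0549 -0.1416  0.2488] [ 0.0001 -0.0006 -0.0002] rows>= 4.664517247104224
```

```bash
python3 -m jog '[0.055,-0.1416,-0.001,0,0,0,0.055,-0.1416,-0.001,0,0,0,0.055,-0.1416,-0.001,0,0,0,0.055,-0.1416,0.249,0,0,0,0.055,-0.1416,0.249,0,0,0,0.055,-0.1416,0.249,0,0,0,0.055,-0.1416,0.249,0,0,0,0.055,-0.1416,0.249,0,0,0]'
python3 - <<'E'
from m import *
for c in ("top","side"):
    p=r.snapshot(c); save(p,"a_"+c); w=cloud(p)
    print(tester(w,[390,310,10],[530,400,26]))
E
python3 plan.py '[[556.5,378.1,22,180,0,18.1]]'
```

```text
time: 4.3
tool_pos: [551.9, 373.4, 72.4]
tcp_rot: [179.8, 0.7, 18.1]
ft_force: [0.1, -0.7, 0.3]
finger_gap: 85.6
grip_force: 0.0
4.35 [554.7479 374.9864  77.3421] [179.9321   0.3358  18.0942] J [ 29.7  25.9  81.8   0.   72.7 101.6] gap 85.4 grip 0.0
[ 0.003  -0.0025  0.0553] [ 0.0012  0.0059 -0.0001] rows>= 0.8873169413239786m.py:7: RuntimeWarning: Mean of empty slice.
  q=pts(w,lo,hi); m=q[:,:2].mean(0);
  ret = um.true_divide(
Traceback (most recent call last):
  File "m.py", line 9, in tester
    u=np.linalg.svd(q[:,:2]-m,full_matrices=False)[2][0];
      ~~~~~~~~~~~~~~~~~~~~~~~~~~~~~~~~~~~~~~~~~~~~~~~^^^
IndexError: index 0 is out of bounds for axis 0 with size 0
```

```bash
python3 -m jog '[0,0,0.02,0,0,0,0,0,0.04,0,0,0,0,0,0.057,0,0,0,0,0,0.057,0,0,0,0,0,0.057,0,0,0]'; python3 -m jog '[0,0,0,0,0,0,0,0,0,0,0,0,0,0,0,0,0,0,0,0,0,0,0,0,0,0,0,0,0,0,0,0,0,0,0,0]' -1 60;python3 plan.py '[[556.5,378.1,22,180,0,18.1]]'
```

```text
time: 4.97
tool_pos: [556.8, 376.2, 22.9]
tcp_rot: [-180.0, -0.0, 18.1]
ft_force: [0.5, 0.9, 0.1]
finger_gap: 85.6
grip_force: 0.0
time: 5.72
tool_pos: [557.2, 376.4, 23.4]
tcp_rot: [-180.0, -0.1, 18.1]
ft_force: [0.2, 0.1, 4.8]
finger_gap: 34.8
grip_force: 61.8
5.725 [557.1618 376.3682  23.3787] [-179.9842   -0.0743   18.0965] J [ 29.7  29.7  82.9   0.   67.3 101.6] gap 34.8 grip 61.8
[-0.0001 -0.0019  0.0014] [-0.0003 -0.0013 -0.0001] rows>= 0.03696569651517551
```

```bash
cat > tip.py <<'E'
# tip.py "[off]" "[[tipx,tipy,tipz,pitch,yaw],..]" : TCP targets for given tip positions, then plan
import sys,json,subprocess
import numpy as np
from scipy.spatial.transform import Rotation as Ro
off=np.array(json.loads(sys.argv[1])); out=[]
for t in json.loads(sys.argv[2]):
    R=Ro.from_euler("xyz",[180,t[3],t[4]],degrees=True)
    out.append([*np.round(np.array(t[:3])-R.apply(off),1).tolist(),180,t[3],t[4]])
print(out); print(subprocess.run(["python3","plan.py",json.dumps(out)],capture_output=True,text=True).stdout)
E
python3 -m jog '[0,0,-0.03,0,0,0,0,0,-0.08,0,0,0,0,0,-0.13,0,0,0,0,0,-0.18,0,0,0,0,0,-0.23,0,0,0,0,0,-0.27,0,0,0,0,0,-0.29,0,0,0,0,0,-0.29,0,0,0]' - 80
python3 tip.py '[-156,0,12.4]' '[[463.2,184.5,190,-60,20],[463.2,184.5,65,-60,20]]'
```

```text
time: 6.72
tool_pos: [557.1, 376.3, 313.3]
tcp_rot: [-180.0, -0.1, 18.1]
ft_force: [0.2, 0.1, -1.5]
finger_gap: 34.1
grip_force: 80.9
[[526.4, 207.5, 331.3, 180, -60, 20], [526.4, 207.5, 206.3, 180, -60, 20]]
6.725 [557.0604 376.3159 313.3434] [-179.9782   -0.1028   18.0955] J [ 29.7  17.8  66.9   0.   95.2 101.6] gap 34.1 grip 80.9
[-0.0815  0.1509 -0.0182] [ 0.0171  1.0453 -0.0303] rows>= 5.600404030452757
[-0.0818  0.151   0.1068] [ 0.0171  1.0453 -0.0303] rows>= 5.600404030452757
```

```bash
python3 -m jog '[-0.01,0.019,-0.002,0.002,0.13,-0.004,-0.02,0.038,-0.004,0.004,0.26,-0.008,-0.03,0.057,-0.007,0.006,0.39,-0.011,-0.04,0.075,-0.009,0.008,0.52,-0.015,-0.05,0.094,-0.011,0.011,0.65,-0.019,-0.06,0.113,-0.013,0.013,0.78,-0.022,-0.071,0.132,-0.016,0.015,0.91,-0.026,-0.0815,0.151,-0.018,0.017,1.045,-0.03]'
python3 -m jog '[0,0,0,0,0,0,0,0,0,0,0,0,0,0,0,0,0,0]'
python3 - <<'E'
from h import *
for c in ("side","top"):
    p=r.snapshot(c); save(p,"b_"+c); w=cloud(p)
    o=r.outline_of(p,"tester"); print([(round(x["score"],2),x["bbox"]) for x in o])
a=cv2.imread("pics/b_side.png")[60:320,120:400]; b=cv2.imread("pics/b_top.png")[60:320,120:400]
cv2.imwrite("pics/b.png",cv2.resize(np.hstack([a,b]),(800,371)))
E
python3 tip.py '[-156,0,12.4]' '[[463.2,184.5,190,-60,20],[463.2,184.5,65,-60,20]]'
```

```text
time: 7.72
tool_pos: [530.7, 209.0, 325.8]
tcp_rot: [179.9, -59.7, 20.0]
ft_force: [-61.3, -28.5, 42.2]
finger_gap: 34.2
grip_force: 81.5
time: 8.1
tool_pos: [531.9, 210.1, 332.7]
tcp_rot: [179.9, -59.9, 20.1]
ft_force: [-0.1, 1.0, -0.8]
finger_gap: 34.4
grip_force: 81.0
[(0.86, [197.6, 127.4, 254.3, 207.8])]
[(0.87, [179.4, 152.0, 200.1, 191.7])]
[[526.4, 207.5, 331.3, 180, -60, 20], [526.4, 207.5, 206.3, 180, -60, 20]]
8.3 [531.6207 210.0645 331.7527] [179.9271 -59.8398  20.0737] J [ 12.5 -51.1 139.3  12.1  32.8  76. ] gap 34.0 grip 81.0
[-0.0033  0.0006 -0.0048] [0.0002 0.0028 0.0006] rows>= 0.0933472235242999
[-0.1114  0.0005  0.058 ] [0.0002 0.0028 0.0006] rows>= 2.009399972702872
```

View pics/b.png

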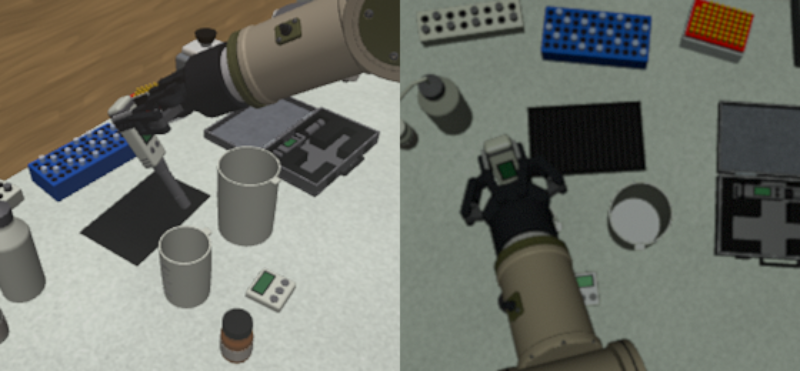

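```bash
cat > kin.py <<'E'
import numpy as np
from scipy.optimize import least_squares
from scipy.spatial.transform import Rotation as Ro
d=np.radians
# r,z,J2,J3,pitch(tool tilt)
D=[(600,250,7.471,85.268),(596.3,324.5,5.8,79.4),(593,328.8,5.3,79.5),(672,23.4,29.7,82.9),(672,313,17.8,66.9)]
# current: tilted pose
P=np.array([531.6,210.1,331.8]);Rt=Ro.from_euler("xyz",[179.93,-59.84,20.07],degrees=True); J=[12.5,-51.1,139.3]
def rz(x,j2,j3):
    a1,a2,a3,d1,L=x; return a1+a2*np.sin(d(j2))+a3*np.sin(d(j2+j3)), d1+a2*np.cos(d(j2))+a3*np.cos(d(j2+j3))
def f(x):
    e=[]
    for r_,z,j2,j3 in D:
        a,b=rz(x,j2,j3); e+=[a-r_,b-x[4]-z]
    w=P-x[4]*Rt.apply([0,0,1]); a,b=rz(x,*J[1:]); e+=[a-np.hypot(*w[:2]),b-w[2], 5*(np.degrees(np.arctan2(w[1],w[0]))-J[0])]
    return e
s=least_squares(f,[0,400,400,400,250],loss="soft_l1"); X=s.x
def ik(p,pitch,yaw):
    """J1 J2 J3 J4 J5 J6-free check: returns j1,j2,j3,j5"""
    R=Ro.from_euler("xyz",[180,pitch,yaw],degrees=True); tz=R.apply([0,0,1]); w=np.array(p)-X[4]*tz
    r,z=np.hypot(*w[:2])-X[0],w[2]-X[3]; D2=np.hypot(r,z); c=(D2**2-X[1]**2-X[2]**2)/(2*X[1]*X[2])
    if abs(c)>1: return None
    j3=np.arccos(c); j2=np.arctan2(r,z)-np.arctan2(X[2]*np.sin(j3),X[1]+X[2]*np.cos(j3)); j1=np.arctan2(w[1],w[0])
    fa=np.array([np.sin(j2+j3)*np.cos(j1),np.sin(j2+j3)*np.sin(j1),np.cos(j2+j3)])
    j5=np.arccos(np.clip(fa@tz,-1,1))
    # J4: side component of the tool axis relative to the forearm plane
    side=np.array([-np.sin(j1),np.cos(j1),0]); up=np.cross(side,fa)
    j4=np.arctan2(tz@side,tz@up)
    return np.round(np.degrees([j1,j2,j3,j4,j5]),1),np.round(w)
E
python3 - <<'E'
from kin import *
print(X,np.round(s.fun,1)); print(ik(P,-59.84,20.07))
off=np.array([-156,0,12.4])
for name,rim in (("sample",[474.5,188.6,110]),("rinse",[487.2,12,145])):
  for p in (-60,-55,-50):
    for yaw in ((0,20,35,50,65,80) if name=="sample" else (-30,-15,0,15,30,45,60)):
      R=Ro.from_euler("xyz",[180,p,yaw],degrees=True); dd=-R.apply([1,0,0]); dd[2]=0; dd/=np.linalg.norm(dd)
      for tz in ((-45,) ):
        tip=np.array(rim)+13*dd+[0,0,tz]; t=tip-R.apply(off)
        print(name,p,yaw,np.round(t),"dip",ik(t,p,yaw),"up",ik(t+[0,0,60],p,yaw))
E
```

```text
[  4.67023598 302.69829894 561.93093274 255.97044184 279.4803108 ] [  5.3  -0.2  -1.1   0.2  -0.8   0.    1.4   0.1 -15.3   3.6   0.6  -8.5
  51.1]
(array([ 22.7, -51.2, 138.5,  -4.1,  33. ]), array([305., 127., 472.]))
sample -60 0 [529. 189. 206.] dip (array([ 33.3, -43.5, 146.8, -56.1,  35. ]), array([287., 189., 346.])) up (array([ 33.3, -46.7, 142.6, -48.3,  39.6]), array([287., 189., 406.]))
sample -60 20 [525. 207. 206.] dip (array([ 22.7, -50.8, 151.2,  -6.8,  19.8]), array([298., 124., 346.])) up (array([ 22.7, -53.3, 146.5,  -5.1,  27. ]), array([298., 124., 406.]))
sample -60 35 [519. 220. 206.] dip (array([ 14.2, -47.8, 149.4,  43.3,  26.7]), array([321.,  81., 346.])) up (array([ 14.2, -50.7, 145. ,  35.1,  32.4]), array([321.,  81., 406.]))
sample -60 50 [509. 230. 206.] dip (array([  7.2, -39.1, 144.1,  61.5,  42. ]), array([354.,  45., 346.])) up (array([  7.2, -42.7, 140.1,  54.9,  46. ]), array([354.,  45., 406.]))
sample -60 65 [497. 238. 206.] dip (array([  2.7, -28.1, 136.4,  65.6,  57.4]), array([395.,  18., 346.])) up (array([  2.7, -32.1, 133. ,  61.6,  60.7])
[... 5526 characters left out ...]
 dip (array([ -3.7, -42.8, 140.1,  24.3,  36.8]), array([356., -23., 407.])) up (array([ -3.7, -44. , 134.7,  21.2,  42.9]), array([356., -23., 467.]))
rinse -50 30 [555.  51. 227.] dip (array([ -8.7, -38. , 136.9,  41.4,  46.3]), array([369., -56., 407.])) up (array([ -8.7, -39.6, 131.8,  37.7,  51.4]), array([369., -56., 467.]))
rinse -50 45 [542.  67. 227.] dip (array([-12.2, -31.1, 132.2,  49.4,  57.9]), array([391., -84., 407.])) up (array([-12.2, -33.1, 127.4,  46.6,  62.4]), array([391., -84., 467.]))
rinse -50 60 [526.  79. 227.] dip (array([-14.2, -23.3, 126.4,  51.8,  69.6]), array([ 419., -106.,  407.])) up (array([-14.2, -25.6, 121.9,  50.1,  73.9]), array([ 419., -106.,  467.]))
```

The arm sits at its J2 limit in this pose because it is folded too far back. I'll turn the approach sideways (yaw 60, tilt 55°) to get joint room.

```bash
python3 tip.py '[-156,0,12.4]' '[[467.5,176.5,185,-55,60],[467.5,176.5,65,-55,60]]'
```

```text
[[507.2, 245.2, 319.9, 180, -55, 60], [507.2, 245.2, 199.9, 180, -55, 60]]
8.3 [531.6207 210.0645 331.7527] [179.9271 -59.8398  20.0737] J [ 12.5 -51.1 139.3  12.1  32.8  76. ] gap 34.0 grip 81.0
[-0.0157 -0.0414 -0.0035] [ 0.5886 -0.0808 -0.3754] rows>= 3.763332952064838
[-0.1195 -0.0415  0.0568] [ 0.5886 -0.0808 -0.3754] rows>= 3.763332952064838
```

```bash
python3 -m jog '[-0.003,-0.006,-0.0005,0.1,-0.013,-0.06,-0.006,-0.014,-0.001,0.2,-0.026,-0.13,-0.008,-0.021,-0.002,0.3,-0.04,-0.19,-0.011,-0.028,-0.0025,0.4,-0.054,-0.25,-0.013,-0.035,-0.003,0.5,-0.067,-0.32,-0.0157,-0.0414,-0.0035,0.5886,-0.0808,-0.3754,-0.0157,-0.0414,-0.0035,0.5886,-0.0808,-0.3754,-0.0157,-0.0414,-0.0035,0.5886,-0.0808,-0.3754]'
python3 tip.py '[-156,0,12.4]' '[[467.5,176.5,185,-55,60],[467.5,176.5,65,-55,60]]'
cat > tipm.py <<'E'
from m import *
import sys
from scipy.spatial.transform import Rotation as Ro
# tester pixels in the tool frame
for c in sys.argv[1:]:
    p=r.snapshot(c); save(p,"c_%s_%d"%(c,p["shot"])); w=cloud(p); s=r.sense()
    R=Ro.from_euler("xyz",s["tcp_rot"],degrees=True)
    o=r.outline_of(p,"tester")
    for x in o[:2]:
        q=w[x["region"]]; q=q[~np.isnan(q[:,0])]; t=R.inv().apply(q-s["tool_pos"])
        t=t[(abs(t[:,1])<22)&(abs(t[:,2])<30)]
        print(c,round(x["score"],2),x["bbox"],len(q),len(t))
        if len(t)<20: continue
        print(" tool x range",np.percentile(t[:,0],[1,99]))
        b=t[(t[:,0]<-92)]
        for lo in range(-160,-90,15):
            k=t[(t[:,0]>=lo)&(t[:,0]<lo+15)]
            if len(k)>3: print("  ",lo,len(k),"y",np.percentile(k[:,1],[5,50,95]),"z",np.percentile(k[:,2],[5,50,95]))
        print(" tip world",q[np.argmin(q[:,2])])
E
python3 tipm.py side top
```

```text
time: 9.3
tool_pos: [507.2, 244.7, 318.3]
tcp_rot: [-179.9, -54.9, 59.7]
ft_force: [-0.0, -1.3, -0.8]
finger_gap: 34.1
grip_force: 81.0
[[507.2, 245.2, 319.9, 180, -55, 60], [507.2, 245.2, 199.9, 180, -55, 60]]
9.3 [507.2036 244.6808 318.336 ] [-179.8805  -54.9212   59.739 ] J [ -8.1 -29.5 125.8  54.7  68.4   7.7] gap 34.1 grip 81.0
[ 0.0015 -0.0003 -0.0005] [ 0.0016  0.0014 -0.0026] rows>= 0.02636649347619713
[-0.0967 -0.0001  0.0684] [ 0.0016  0.0014 -0.0026] rows>= 1.8949944042040425

side 0.77 [190.7, 148.1, 259.6, 212.2] 820 797
 tool x range [-150.8   20.6]
   -160 23 y [-9.1 -6.4 -1.6] z [ 5.1 11.9 18.5]
   -145 43 y [-9.2 -7.2 -2.7] z [ 5.4  9.8 18.5]
   -130 45 y [-8.7 -6.9 -3.5] z [ 5.2 11.3 18.2]
   -115 46 y [-9.  -6.7 -2. ] z [ 5.2 10.7 18.4]
   -100 47 y [-9.1 -6.8 -2.4] z [ 5.2 10.5 18.7]
 tip world [752.  -23.6  -2.7]
top 0.74 [156.9, 169.5, 187.9, 200.2] 538 523
 tool x range [-40.5  19.5]
 tip world [608.7 320.7  -3.9]
```

```bash
python3 -m jog '[-0.02,0,0.014,0,0,0,-0.04,0,0.028,0,0,0,-0.06,0,0.042,0,0,0,-0.08,0,0.056,0,0,0,-0.1,0,0.07,0,0,0,-0.1,0,0.07,0,0,0,-0.1,0,0.07,0,0,0,-0.1,0,0.07,0,0,0]'
python3 - <<'E'
from m import *
p=r.snapshot("side"); save(p,"d"); w=cloud(p)
for n,c0,h,R in (("sample",(474,188),110,38.5),("rinse",(490,12),145,51)):
    q=pts(w,[c0[0]-60,c0[1]-55,h-4],[c0[0]+60,c0[1]+55,h+4])
    f=lambda x:np.hypot(q[:,0]-x[0],q[:,1]-x[1])-R
    s=least_squares(f,c0,loss="soft_l1"); print(n,s.x,len(q))
cv2.imwrite("pics/d1.png",cv2.resize(cv2.imread("pics/d.png")[120:320,150:350],(600,600)))
E
python3 -m jog '[0,0,0,0,0,0,0,0,0,0,0,0,0,0,0,0,0,0,0,0,0,0,0,0]'
python3 tip.py '[-155,0,12.4]' '[[467.5,176.5,200,-55,60],[478,1,200,-55,50],[478,1,100,-55,50]]'
```

```text
time: 10.5
tool_pos: [507.6, 244.6, 198.0]
tcp_rot: [179.9, -55.0, 60.0]
ft_force: [-0.3, -0.4, -1.3]
finger_gap: 33.9
grip_force: 81.0
sample [474.3 188. ] 204
rinse [488.   12.3] 133
time: 11.05
tool_pos: [506.8, 244.7, 196.2]
tcp_rot: [-179.9, -54.9, 59.8]
ft_force: [0.4, -0.4, -1.3]
finger_gap: 34.1
grip_force: 81.0
[[506.9, 244.7, 334.1, 180, -55, 60], [528.6, 61.3, 334.1, 180, -55, 50], [528.6, 61.3, 234.1, 180, -55, 50]]
11.05 [506.7621 244.6508 196.1823] [-179.8556  -54.9301   59.8363] J [ -8.2 -19.8 132.5  61.5  59.9  -7.8] gap 34.1 grip 81.0
[ 0.1129 -0.0001 -0.0792] [-0.0002  0.0012 -0.0016] rows>= 2.206684815387509
[ 0.0281  0.1105 -0.2003] [-0.1431  0.0013  0.0986] rows>= 3.6874949348865553
[-0.0537  0.1107 -0.1428] [-0.1431  0.0013  0.0986] rows>= 3.015995932548726
```

View pics/d1.png

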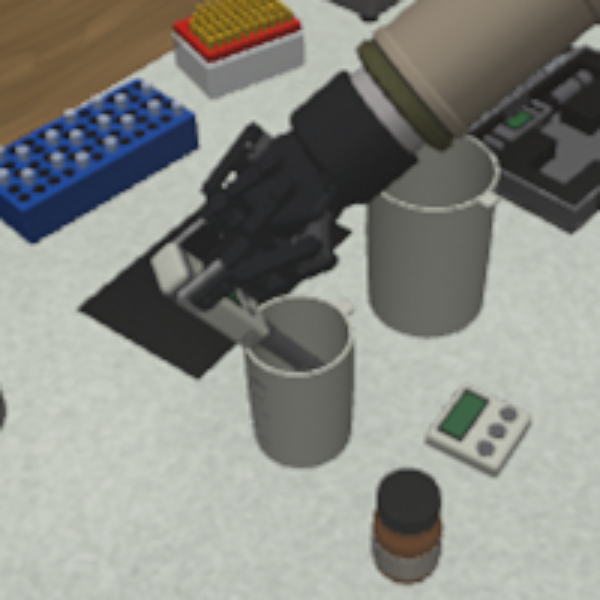

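The probe is in the small beaker, entering the mouth at about (285,340) in the crop, and neither beaker has moved. The hold is done, so I'll lift out and go to the rinse beaker.

```bash
python3 -m jog '[0.022,0,-0.016,0,0,0,0.05,0,-0.035,0,0,0,0.08,0,-0.056,0,0,0,0.112,0,-0.078,0,0,0,0.112,0,-0.08,0,0,0]'
python3 tip.py '[-155,0,12.4]' '[[478,1,200,-55,50],[478,1,98,-55,50]]'
```

```text
time: 11.68
tool_pos: [507.6, 243.6, 338.3]
tcp_rot: [179.5, -55.1, 60.3]
ft_force: [0.4, -0.3, -1.6]
finger_gap: 34.4
grip_force: 81.0
[[528.6, 61.3, 334.1, 180, -55, 50], [528.6, 61.3, 232.1, 180, -55, 50]]
11.675 [507.6018 243.5831 338.3358] [179.5404 -55.111   60.3358] J [ -8.3 -30.4 124.4  54.2  69.8   9.2] gap 34.4 grip 81.0
[-0.0881  0.1094 -0.1181] [-0.1399 -0.0023  0.1033] rows>= 2.936598604227239
[-0.1718  0.1089 -0.0598] [-0.1399 -0.0023  0.1033] rows>= 3.3923802244803194
```

```bash
python3 -m jog '[-0.017,0.022,-0.024,-0.028,0,0.021,-0.035,0.044,-0.047,-0.056,0,0.041,-0.053,0.066,-0.071,-0.084,-0.001,0.062,-0.07,0.088,-0.094,-0.112,-0.002,0.083,-0.088,0.109,-0.118,-0.14,-0.002,0.103,-0.088,0.109,-0.118,-0.14,-0.002,0.103,-0.088,0.109,-0.118,-0.14,-0.002,0.103]'
python3 tip.py '[-155,0,12.4]' '[[478,1,200,-55,50],[478,1,98,-55,50]]'; python3 tipm.py side
```

```text
time: 12.55
tool_pos: [526.8, 61.9, 328.5]
tcp_rot: [-179.3, -54.8, 49.5]
ft_force: [-0.6, 0.2, -0.1]
finger_gap: 34.0
grip_force: 81.1
[[528.6, 61.3, 334.1, 180, -55, 50], [528.6, 61.3, 232.1, 180, -55, 50]]
12.55 [526.7743  61.9354 328.5239] [-179.3303  -54.775    49.4514] J [-32.  -27.1 123.   55.2  80.2   0.1] gap 34.0 grip 81.1
[ 0.005   0.0018 -0.0027] [-0.0039  0.0039 -0.0055] rows>= 0.09442636197736046
[-0.0784  0.0025  0.0562] [-0.0039  0.0039 -0.0055] rows>= 1.5430930981238302

side 0.91 [253.7, 101.6, 303.3, 160.7] 624 598
 tool x range [-148.    20.5]
   -160 13 y [-8.9 -7.2 -5. ] z [ 6.2 11.  17.2]
   -145 37 y [-9.3 -6.6 -3.3] z [ 5.  11.4 18.8]
   -130 38 y [-9.1 -6.  -1.5] z [ 5.5 10.8 18.8]
   -115 41 y [-8.4 -6.5 -4. ] z [ 5.8 11.9 18.8]
   -100 40 y [-8.8 -6.6  0.1] z [ 4.6 10.9 19.6]
 tip world [ 787.3 -336.9   -1.4]
```

```bash
python3 -m jog '[-0.021,0,0.015,0,0,0,-0.042,0,0.03,0,0,0,-0.063,0,0.044,0,0,0,-0.083,0,0.058,0,0,0,-0.083,0,0.058,0,0,0,-0.083,0,0.058,0,0,0,-0.083,0,0.058,0,0,0,-0.083,0,0.058,0,0,0]'
python3 -m jog '[0,0,0,0,0,0,0,0,0,0,0,0,0,0,0,0,0,0,0,0,0,0,0,0,0,0,0,0,0,0,0,0,0,0,0,0]'
python3 tip.py '[-155,0,12.4]' '[[478,1,98,-55,50],[478,1,220,-55,50]]'
python3 - <<'E'
from m import *
for c in ("side","top"):
    p=r.snapshot(c); w=cloud(p); q=w[r.outline_of(p,"drain_mat")[0]["region"]]; q=q[~np.isnan(q[:,0])]; q=q[abs(q[:,2]-2)<6]; print(cv2.minAreaRect(q[:,:2].astype(np.float32)))
E
```

```text
time: 13.65
tool_pos: [526.8, 61.4, 229.3]
tcp_rot: [-179.7, -54.8, 49.7]
ft_force: [0.3, -0.0, -0.9]
finger_gap: 34.2
grip_force: 81.0
time: 14.4
tool_pos: [526.4, 61.6, 228.2]
tcp_rot: [-179.5, -54.8, 49.6]
ft_force: [0.7, 0.4, -0.9]
finger_gap: 34.1
grip_force: 81.0
[[528.6, 61.3, 232.1, 180, -55, 50], [528.6, 61.3, 354.1, 180, -55, 50]]
14.4 [526.3907  61.5709 228.2425] [-179.5008  -54.7846   49.5852] J [-32.  -20.4 129.2  57.8  73.1 -11. ] gap 34.1 grip 81.0
[ 0.0039  0.0018 -0.0012] [-0.0028  0.0037 -0.0042] rows>= 0.07125861784394201
[ 0.1035  0.0012 -0.0716] [-0.0028  0.0037 -0.0042] rows>= 2.0140353124590376

((654.3011474609375, 99.68506622314453), (146.9886932373047, 226.2682342529297), 4.183104038238525)
((649.0767822265625, 103.60494995117188), (143.7298583984375, 226.6788787841797), 3.680513858795166)
```

```bash
python3 -m jog '[0.025,0,-0.017,0,0,0,0.05,0,-0.034,0,0,0,0.075,0,-0.051,0,0,0,0.1,0,-0.068,0,0,0,0.11,0,-0.076,0,0,0,0.11,0,-0.076,0,0,0,0.11,0,-0.076,0,0,0]'
python3 plan.py '[[645.8,171.1,280,180,0,94]]'
```

```text
time: 15.48
tool_pos: [527.4, 62.3, 360.2]
tcp_rot: [-179.3, -54.7, 49.4]
ft_force: [-0.4, 0.1, -1.2]
finger_gap: 34.2
grip_force: 81.0
15.475 [527.3655  62.2833 360.2329] [-179.2986  -54.741    49.4244] J [-31.8 -28.1 120.4  54.7  82.3   3.2] gap 34.2 grip 81.0
[0.0267 0.0213 0.1765] [ 0.3602 -0.9093 -0.7109] rows>= 6.474416750575118
```

```bash
python3 -m jog '[0.003,0.003,0.022,0.045,-0.114,-0.089,0.007,0.005,0.044,0.09,-0.227,-0.178,0.01,0.008,0.066,0.135,-0.341,-0.267,0.013,0.011,0.088,0.18,-0.455,-0.355,0.017,0.013,0.11,0.225,-0.568,-0.444,0.02,0.016,0.132,0.27,-0.682,-0.533,0.023,0.019,0.154,0.315,-0.796,-0.622,0.027,0.021,0.1765,0.36,-0.909,-0.711]'
python3 -m jog '[0,0,0,0,0,0,0,0,0,0,0,0]'
python3 plan.py '[[645.8,171.1,27,180,0,94]]'; python3 tipm.py top
```

```text
time: 16.48
tool_pos: [646.3, 171.7, 279.9]
tcp_rot: [-179.9, 0.3, 94.2]
ft_force: [0.2, 0.1, -1.3]
finger_gap: 34.2
grip_force: 81.0
time: 16.73
tool_pos: [645.6, 171.4, 280.3]
tcp_rot: [-180.0, -0.0, 94.0]
ft_force: [0.5, 0.3, -0.4]
finger_gap: 34.3
grip_force: 80.9
16.725 [645.6341 171.4165 280.3402] [-179.9885   -0.0014   93.9971] J [10.5 17.5 70.6  0.  91.9  6.5] gap 34.3 grip 80.9
[-0.0003  0.0002  0.2533] [-0.0002 -0.     -0.0001] rows>= 4.053446798458184
top 0.7 [221.3, 113.7, 287.4, 135.0] 570 569
 tool x range [-150.  -12.]
   -160 20 y [-8.9 -4.   1.7] z [ 7.6  9.3 11.8]
   -145 51 y [-9.4 -4.7  2.1] z [ 6.9  9.3 14.7]
   -130 54 y [-9.7 -4.1  3.1] z [ 6.7  9.7 15.7]
   -115 33 y [-9.8 -4.2  3.7] z [ 6.3  9.4 14.9]
 tip world [716.9 130.    2.6]
```

```bash
python3 -m jog '[0,0,0.045,0,0,0,0,0,0.09,0,0,0,0,0,0.135,0,0,0,0,0,0.18,0,0,0,0,0,0.215,0,0,0,0,0,0.235,0,0,0,0,0,0.235,0,0,0,0,0,0.235,0,0,0]'
python3 -m jog '[0,0,0.006,0,0,0,0,0,0.01,0,0,0,0,0,0.014,0,0,0,0,0,0.017,0,0,0,0,0,0.017,0,0,0,0,0,0.017,0,0,0]'
```

```text
time: 17.82
tool_pos: [648.3, 171.1, 49.6]
tcp_rot: [179.7, 0.0, 94.0]
ft_force: [1.0, 0.1, -0.3]
finger_gap: 33.9
grip_force: 81.0
time: 18.58
tool_pos: [646.9, 171.2, 30.2]
tcp_rot: [179.9, 0.0, 94.0]
ft_force: [-0.4, 0.2, -1.5]
finger_gap: 34.1
grip_force: 81.0
```

```bash
python3 -m jog '[0,0,0.001,0,0,0,0,0,0.002,0,0,0,0,0,0.002,0,0,0,0,0,0.002,0,0,0]'
```

```text
time: 19.08
tool_pos: [646.8, 171.2, 28.1]
tcp_rot: [179.9, 0.0, 94.0]
ft_force: [0.4, -0.4, -1.4]
finger_gap: 33.9
grip_force: 81.0
```

```bash
python3 -m jog '[0,0,0.001,0,0,0,0,0,0.001,0,0,0,0,0,0.001,0,0,0]'
```

```text
time: 19.45
tool_pos: [646.8, 171.2, 27.1]
tcp_rot: [179.9, 0.0, 94.0]
ft_force: [0.8, -0.4, -1.5]
finger_gap: 34.4
grip_force: 81.0
```

```bash
python3 -m jog '[0,0,0,0,0,0,0,0,0,0,0,0,0,0,0,0,0,0,0,0,0,0,0,0,0,0,0,0,0,0,0,0,0,0,0,0]' 1
python3 -m jog '[0,0,-0.03,0,0,0,0,0,-0.08,0,0,0,0,0,-0.13,0,0,0,0,0,-0.18,0,0,0,0,0,-0.22,0,0,0,0.04,0,-0.25,0,0,0,0.08,0,-0.25,0,0,0,0.12,0,-0.25,0,0,0]'
python3 - <<'E'
from m import *
for c in ("top","side"):
    p=r.snapshot(c); save(p,"e_"+c); w=cloud(p)
    print(tester(w,[590,0,11],[710,205,32])); b=pts(w,[590,0,20],[710,205,32]); print(cv2.minAreaRect(b[:,:2].astype(np.float32)))
cv2.imwrite("pics/e.png",np.hstack([cv2.resize(cv2.imread("pics/e_%s.png"%c)[60:260,140:340],(400,400)) for c in ("top","side")]))
E
```

```text
time: 20.2
tool_pos: [646.8, 171.2, 27.1]
tcp_rot: [179.9, 0.0, 94.0]
ft_force: [0.6, -0.2, -1.2]
finger_gap: 85.2
grip_force: 0.0
time: 21.2
tool_pos: [638.0, 292.2, 278.0]
tcp_rot: [179.8, 0.0, 94.0]
ft_force: [0.4, -1.0, -0.0]
finger_gap: 85.2
grip_force: 0.0
(array([646.4, 121.4]), np.float64(-86.38298267974032), array([-68.4, 100.6]), array([ 0.1, -1. ]), ((648.3554077148438, 104.15828704833984), (38.35127258300781, 172.58363342285156), 2.695540189743042), 648, array([15.4, 21.8, 25.9]))
((648.210693359375, 104.40072631835938), (36.16088104248047, 171.5108642578125), 2.6032750606536865)
(array([645.2, 129. ]), np.float64(93.90273467363288), array([-108.2,   62.3]), array([-0.1,  1. ]), ((649.7289428710938, 104.93295288085938), (37.197959899902344, 176.2372589111328), 3.106436252593994), 594, array([13.1, 23.2, 26.8]))
((650.2098999023438, 104.72737121582031), (36.25969314575195, 173.71888732910156), 3.106436014175415)
```

View pics/e.png

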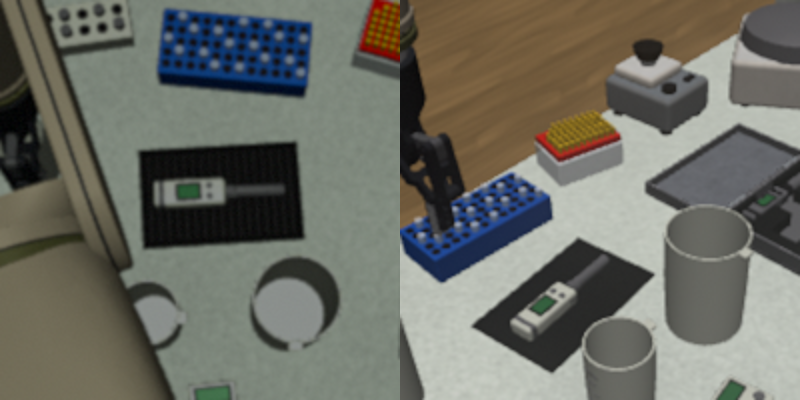

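The tester lies display up, wholly on the mat: body at about (185,190) and probe tip at about (285,190) in the left crop. Now I'll regrasp it across the middle.

```bash
python3 -m jog '[0,0,0,0,0,0,0,0,0,0,0,0]'; python3 plan.py '[[650.5,117.6,100,180,0,94],[650.5,117.6,27,180,0,94]]'
```

```text
time: 21.55
tool_pos: [638.1, 290.0, 277.0]
tcp_rot: [179.9, 0.1, 93.9]
ft_force: [0.2, 1.2, -0.2]
finger_gap: 85.4
grip_force: 0.0
21.55 [638.0949 290.0156 276.9552] [179.875    0.0617  93.9437] J [20.3 22.8 64.5 -0.1 92.6 16.4] gap 85.4 grip 0.0
[-0.1727  0.0001  0.1771] [ 0.0022  0.0011 -0.001 ] rows>= 3.957993026414095
[-0.1726 -0.      0.2501] [ 0.0022  0.0011 -0.001 ] rows>= 4.862490157434501
```

```bash
python3 -m jog '[-0.05,0,0,0,0,0,-0.1,0,0.02,0,0,0,-0.15,0,0.06,0,0,0,-0.173,0,0.11,0,0,0,-0.173,0,0.16,0,0,0,-0.173,0,0.2,0,0,0,-0.173,0,0.22,0,0,0,-0.173,0,0.22,0,0,0]'
python3 plan.py '[[650.5,117.6,27,180,0,94]]'
```

```text
time: 22.55
tool_pos: [649.5, 117.6, 55.9]
tcp_rot: [-180.0, 0.1, 94.0]
ft_force: [0.1, 0.0, 0.7]
finger_gap: 85.3
grip_force: 0.0
22.55 [649.4901 117.6226  55.8739] [-179.9748    0.0532   93.9594] J [ 5.8 25.7 84.5 -0.1 69.8  1.9] gap 85.3 grip 0.0
[-0.0001  0.001   0.0289] [-0.0004  0.0009 -0.0007] rows>= 0.46226486254698784
```

```bash
python3 -m jog '[0,0.0005,0.012,0,0,0,0,0.001,0.022,0,0,0,0,0.001,0.029,0,0,0,0,0.001,0.029,0,0,0,0,0.001,0.029,0,0,0]'
python3 -m jog '[0,0,0,0,0,0,0,0,0,0,0,0,0,0,0,0,0,0,0,0,0,0,0,0,0,0,0,0,0,0,0,0,0,0,0,0]' -1 50
python3 -m jog '[0,0,-0.01,0,0,0,0,0,-0.03,0,0,0,0,0,-0.06,0,0,0,0,0,-0.1,0,0,0,0,0,-0.14,0,0,0,0,0,-0.18,0,0,0,0,0,-0.2,0,0,0,0,0,-0.2,0,0,0]'
python3 tipm.py side
```

```text
time: 23.18
tool_pos: [651.7, 118.5, 28.4]
tcp_rot: [179.8, 0.0, 94.0]
ft_force: [-0.7, -0.2, -0.3]
finger_gap: 85.4
grip_force: 0.0
time: 23.92
tool_pos: [651.9, 118.4, 28.6]
tcp_rot: [179.8, 0.0, 94.0]
ft_force: [-0.5, -0.3, 3.9]
finger_gap: 34.6
grip_force: 52.1
time: 24.92
tool_pos: [652.1, 118.6, 230.5]
tcp_rot: [179.6, 0.0, 94.0]
ft_force: [0.6, 1.8, -1.3]
finger_gap: 34.9
grip_force: 51.6
side 0.58 [181.7, 126.3, 240.4, 169.1] 579 559
 tool x range [-94.   73.9]
   -100 23 y [-5.2 -3.2  3. ] z [ 4.6  6.9 14.9]
 tip world [939.2 -60.3  -0.2]
side 0.48 [262.5, 121.6, 382.4, 197.2] 4559 0
```

```bash
cat > casefit.py <<'E'
from m import *
from scipy.optimize import differential_evolution
for c in ("top","side"):
    Q=[]
    for _ in range(5):
        Q.append(cloud(r.snapshot(c)))
    q=np.vstack([pts(w,[390,-420,-5],[600,-110,36]) for w in Q])
    def score(x):
        a=x[2]; ex=np.array([np.cos(a),np.sin(a)]); ey=np.array([-ex[1],ex[0]])
        d=q[:,:2]-x[:2]; X=d@ex; Y=d@ey
        ins=(abs(X)<135)&(Y>-90)&(Y<28)
        out=(abs(X)>120)|(Y<-75); wall=((abs(X)>115)|(Y<-70))&~out
        low=((abs(Y+22)<22)&(X>-91)&(X<12))|((abs(Y+22)<15)&(X<91)&(X>0))|((abs(X+13.5)<25.5)&(Y>-70))
        pred=np.where(out,0,np.where(wall,30,np.where(low,5,27.))); e=np.minimum(abs(q[:,2]-pred),12)
        return e[ins].sum()-6*ins.sum()
    s=differential_evolution(score,[(480,515),(-285,-245),(np.radians(-98),np.radians(-87))],seed=1,popsize=25,tol=1e-6)
    a=s.x[2]; ex=np.array([np.cos(a),np.sin(a)]); ey=np.array([-ex[1],ex[0]])
    print(c,len(q),"case",s.x[:2],np.degrees(a),s.fun,"trench pt",s.x[:2]-13.5*ex-22*ey)
E
python3 casefit.py
```

```text
top 43859 case [ 497.5 -261. ] -93.12918780008735 -69412.79520554648 trench pt [ 476.3 -246.3]
side 19845 case [ 499.2 -261.2] -92.8495480001194 -25300.93644677953 trench pt [ 477.9 -246.6]
```

```bash
python3 plan.py '[[479.5,-245.7,230,180,0,87],[479.5,-245.7,90,180,0,87]]'
```

```text
25.525 [651.0131 118.4876 227.9278] [179.8849   0.0437  93.9978] J [ 5.9 17.4 76.2 -0.  86.3  1.9] gap 34.9 grip 51.6
[-0.3513 -0.1965 -0.0022] [0.0021 0.0006 0.1221] rows>= 6.440941772867375
[-0.3512 -0.1968  0.1378] [0.0021 0.0006 0.1221] rows>= 6.808435498498548
```

```bash
python3 -m jog '[-0.03,-0.017,0,0,0,0.01,-0.08,-0.045,0,0,0,0.028,-0.13,-0.073,0,0,0,0.045,-0.18,-0.101,0,0,0,0.062,-0.23,-0.129,0,0,0,0.08,-0.28,-0.157,0,0,0,0.097,-0.33,-0.185,0,0,0,0.114,-0.351,-0.1965,0,0,0,0.122]'
python3 -m jog '[0,0,0.03,0,0,0,0,0,0.06,0,0,0,0,0,0.09,0,0,0,0,0,0.12,0,0,0,0,0,0.138,0,0,0,0,0,0.138,0,0,0,0,0,0.138,0,0,0]'
python3 plan.py '[[479.5,-245.7,90,180,0,87]]'
python3 - <<'E'
from m import *
for c in ("top","side"):
    p=r.snapshot(c); save(p,"f_"+c); w=cloud(p); s=r.sense()
    for (ya,yb) in ((-290,-240),(-320,-285),(-350,-310),(-245,-160)):
        q=pts(w,[430,ya,67],[530,yb,90]); 
        if len(q)>5: print(c,ya,len(q),"x",np.percentile(q[:,0],[2,50,98]),"y",np.percentile(q[:,1],[1,99]),"z",np.percentile(q[:,2],[5,50,95]))
cv2.imwrite("pics/f.png",np.hstack([cv2.resize(cv2.imread("pics/f_top.png")[120:260,320:460],(400,400)),cv2.resize(cv2.imread("pics/f_side.png")[100:220,260:380],(400,400))]))
E
```

```text
time: 26.52
tool_pos: [478.1, -248.0, 228.3]
tcp_rot: [179.8, 0.1, 86.8]
ft_force: [0.8, 0.3, -1.4]
finger_gap: 35.0
grip_force: 51.5
time: 27.4
tool_pos: [480.7, -245.9, 91.3]
tcp_rot: [179.8, 0.1, 87.0]
ft_force: [0.9, -0.2, -0.8]
finger_gap: 34.6
grip_force: 51.5
27.4 [ 480.654  -245.9291   91.3041] [179.7705   0.0793  87.0124] J [-32.6   5.8 104.3   0.   69.7 -29.6] gap 34.6 grip 51.5
[ 0.0002 -0.0012  0.0013] [0.004  0.0014 0.0002] rows>= 0.028101842140377174
top -290 41 x [466.8 480.4 495.7] y [-251.5 -240.2] z [83.1 86.  89.1]
top -245 460 x [460.2 479.6 499.7] y [-243.6 -171.9] z [76.5 85.7 88.9]
side -290 53 x [452.8 485.2 499.7] y [-273.1 -240.6] z [84.1 87.7 89.6]
side -350 10 x [474.5 479.4 484.5] y [-341.7 -314. ] z [82.  84.6 86. ]
side -245 307 x [457.3 478.1 501.2] y [-242.8 -170.8] z [72.  86.4 89.5]
```

View pics/f.png

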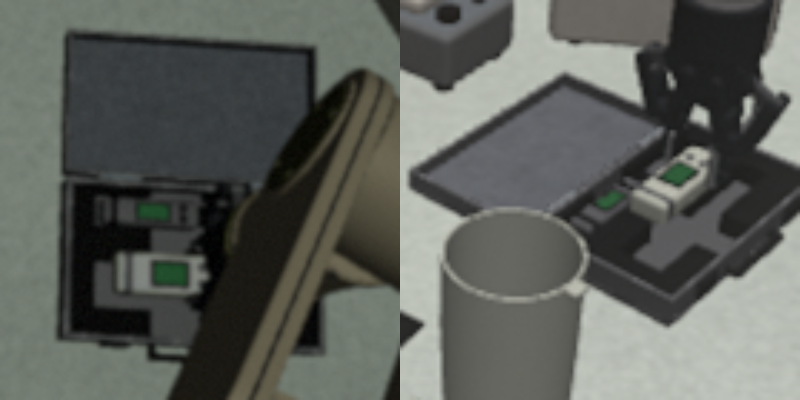

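```bash
python3 - <<'E'
from m import *
s=r.sense(); P=s["tool_pos"]; print(P,s["tcp_rot"])
for c in ("top","side"):
    q=np.vstack([pts(cloud(r.snapshot(c)),[440,-222,80],[530,-160,95]) for _ in range(4)])
    (ce,sz,a)=cv2.minAreaRect(q[:,:2].astype(np.float32))
    a=np.radians(-93); ex=np.array([np.cos(a),np.sin(a)]); ey=np.array([-ex[1],ex[0]])
    d=q[:,:2]-P[:2]; X=d@ex; Y=d@ey
    print(c,len(q),np.array(ce),sz,"rel TCP along",np.percentile(X,[0.5,1,2]),"across",np.percentile(Y,[1,3,50,97,99]),"mid",(np.percentile(Y,1.5)+np.percentile(Y,98.5))/2,np.median(q[:,2]))
    for lo in (-70,-55,-40):
        k=Y[(X>lo)&(X<lo+15)]; 
        if len(k)>10: print("  ",lo,len(k),np.percentile(k,[2,98]),np.mean(np.percentile(k,[2,98])))
E
python3 plan.py '[[479.5,-245.7,90,180,0,87]]'
```

```text
[ 480.9 -246.1   91.6] [179.7   0.1  87. ]
top 1187 [ 481.6 -197. ] (51.63740158081055, 36.312355041503906) rel TCP along [-73.9 -73.6 -73.4] across [-19.6 -19.1  -2.7  14.6  15.5] mid -2.140130775736079 85.93655698355462
   -70 366 [-19.4  15.7] -1.8195549280296541
   -55 333 [-18.7  14. ] -2.334482019844854
   -40 352 [-19.7  15. ] -2.3633664980252584
side 665 [ 481.9 -196.1] (53.94491195678711, 37.253055572509766) rel TCP along [-76.1 -75.7 -74.5] across [-18.8 -18.1  -3.9  14.6  15.9] mid -1.57244193475211 86.47452144248028
   -70 188 [-19.   15.5] -1.7572100590246977
   -55 168 [-18.4  14.5] -1.977764573500659
   -40 180 [-18.   15.8] -1.0960809644908327
27.9 [ 479.8998 -245.4781   90.0899] [179.8518   0.0332  87.0109] J [-32.6   5.9 104.4   0.   69.6 -29.6] gap 35.1 grip 51.5
[-0.0002 -0.0004  0.0001] [0.0026 0.0006 0.0002] rows>= 0.014229462345570832
```

```bash
python3 -m jog '[0,-0.0012,0.008,0,0,0,0,-0.0012,0.016,0,0,0,0,-0.0012,0.024,0,0,0,0,-0.0012,0.03,0,0,0,0,-0.0012,0.036,0,0,0,0,-0.0012,0.04,0,0,0,0,-0.0012,0.044,0,0,0,0,-0.0012,0.044,0,0,0]'
python3 -m jog '[0,0,0.003,0,0,0,0,0,0.006,0,0,0,0,0,0.009,0,0,0,0,0,0.011,0,0,0,0,0,0.011,0,0,0,0,0,0.011,0,0,0]'
python3 plan.py '[[479.5,-245.7,31,180,0,87]]'
```

```text
time: 28.9
tool_pos: [478.6, -245.3, 45.7]
tcp_rot: [179.9, 0.0, 87.0]
ft_force: [0.3, -0.7, -0.7]
finger_gap: 34.8
grip_force: 51.5
time: 29.65
tool_pos: [478.8, -245.4, 35.0]
tcp_rot: [179.9, 0.0, 87.0]
ft_force: [0.5, -0.4, -1.0]
finger_gap: 34.6
grip_force: 51.5
29.65 [ 478.8397 -245.4218   35.0265] [179.8566   0.0272  87.0094] J [-32.6  10.3 106.    0.1  63.6 -29.7] gap 34.6 grip 51.5
[-0.0002  0.0007  0.004 ] [0.0025 0.0005 0.0002] rows>= 0.06543570889311201
```

```bash
python3 -m jog '[0,0,0.001,0,0,0,0,0,0.002,0,0,0,0,0,0.003,0,0,0,0,0,0.0035,0,0,0,0,0,0.0035,0,0,0]'
python3 -m jog '[0,0,0.0005,0,0,0,0,0,0.001,0,0,0,0,0,0.001,0,0,0]'
```

```text
time: 30.28
tool_pos: [478.7, -245.4, 31.4]
tcp_rot: [179.9, 0.0, 87.0]
ft_force: [0.1, 0.2, -1.3]
finger_gap: 34.6
grip_force: 51.5
time: 30.65
tool_pos: [478.8, -245.4, 30.6]
tcp_rot: [179.9, 0.0, 87.0]
ft_force: [-0.8, -0.6, 1.2]
finger_gap: 34.9
grip_force: 51.7
```

```bash
python3 -m jog '[0,0,0,0,0,0,0,0,0,0,0,0,0,0,0,0,0,0,0,0,0,0,0,0,0,0,0,0,0,0]' 0.3
python3 -m jog '[0,0,-0.01,0,0,0,0,0,-0.03,0,0,0,0,0,-0.06,0,0,0,0,0,-0.1,0,0,0,0,0,-0.15,0,0,0,0,0,-0.2,0,0,0,-0.06,0,-0.2,0,0,0,-0.1,0,-0.2,0,0,0]'
```

```text
time: 31.28
tool_pos: [478.8, -245.4, 30.5]
tcp_rot: [179.9, 0.0, 87.0]
ft_force: [0.7, -1.6, 0.2]
finger_gap: 55.6
grip_force: 0.0
time: 32.28
tool_pos: [473.5, -347.2, 232.9]
tcp_rot: [179.7, 0.2, 87.0]
ft_force: [0.6, -0.2, -0.7]
finger_gap: 55.7
grip_force: 0.0
```

Next I'll move aside so the cameras can see the case, then check.

```bash
python3 -m jog '[-0.06,0,0,0,0,0,-0.12,0.0,0,0,0,0,-0.18,0,0,0,0,0,-0.22,0,0,0,0,0,-0.22,0,0,0,0,0,-0.22,0,0,0,0,0,-0.22,0,0,0,0,0]'
python3 - <<'E'
from m import *
s=r.sense(); print(s["time"],s["tool_pos"])
for c in ("top","side"):
    q=[]
    p=r.snapshot(c); save(p,"g_"+c); w=cloud(p); o=r.outline_of(p,"tester")
    for x in o[:2]:
        k=w[x["region"]];k=k[~np.isnan(k[:,0])]; k=k[(k[:,2]>15)&(k[:,2]<40)]
        if len(k)>20: print(c,round(x["score"],2),x["bbox"],cv2.minAreaRect(k[:,:2].astype(np.float32)),np.percentile(k[:,2],[5,50,95]))
    b=pts(w,[450,-238,20],[510,-160,36]); print("z body",np.percentile(b[:,2],[50,90]))
    for n,c0,h,R in (("sample",(474,188),110,38.5),("rinse",(490,12),145,51)):
        k=pts(w,[c0[0]-60,c0[1]-60,h-4],[c0[0]+60,c0[1]+60,h+4])
        f=lambda x:np.hypot(k[:,0]-x[0],k[:,1]-x[1])-R
        if len(k)>10: print(n,least_squares(f,c0,loss="soft_l1").x)
cv2.imwrite("pics/g.png",np.hstack([cv2.resize(cv2.imread("pics/g_top.png")[120:260,320:460],(400,400)),cv2.resize(cv2.imread("pics/g_side.png")[100:220,260:380],(400,400))]))
E
```

```text
time: 33.15
tool_pos: [462.2, -563.8, 231.4]
tcp_rot: [179.8, 0.0, 87.1]
ft_force: [-0.1, -0.1, 0.0]
finger_gap: 55.7
grip_force: 0.0
33.15 [ 462.2 -563.8  231.4]
top 0.65 [349.7, 209.2, 418.7, 228.9] ((477.0711364746094, -256.07952880859375), (180.41860961914062, 36.84904098510742), 87.8625259399414) [17.8 24.2 28.3]
top 0.45 [264.8, 186.2, 310.5, 234.2] ((488.7050476074219, 14.112922668457031), (91.99718475341797, 99.84175872802734), 29.54645538330078) [16.6 27.5 38.5]
z body [25.5 27.9]
sample [473.5 188.3]
rinse [486.5  12. ]
side 0.88 [329.7, 152.8, 365.1, 183.9] ((478.4466857910156, -257.25390625), (172.91822814941406, 36.431053161621094), 88.23451232910156) [19.7 26.4 29.4]
z body [26.8 28.8]
sample [474.9 188.9]
rinse [488.   12.1]
```

View pics/g.png

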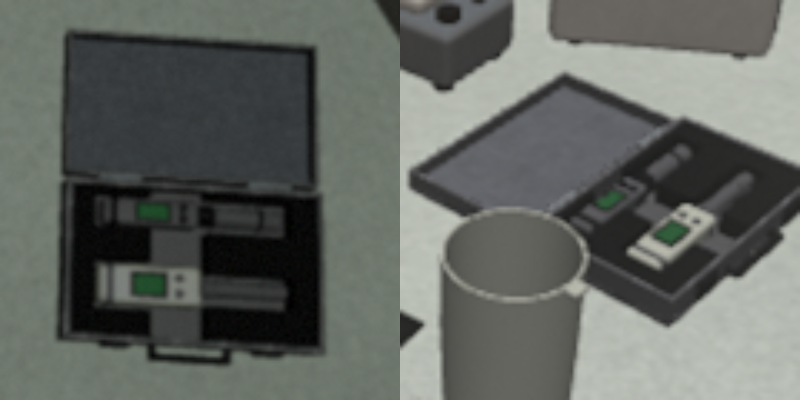

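The tester lies display up in its pocket, with its rear at about (97,285) and its tip at about (285,290) in the left crop. Its top measures about 27 mm high, as it should. The beakers and the spare tester are where they were, so I'm handing in.

```bash
python3 -c "
from bench import r
print(r.hand_in())"
```

```text
the job is handed in; nothing more can be done
None
```

The job is handed in with no verdict returned: I dipped the probe in the sample beaker and then the rinse beaker, laid the tester on the mat, regrasped it across the middle and laid it display up in its pocket, and both beakers and the spare tester were in place at my last look (about 33 s of the 72 s used).

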